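Load the herb dryer and switch its fan on

TASK

Slide the drying tray into the slot of the low white herb dryer until it is fully home, its front edge flush with the dryer's front. Then switch the fan on: flip the tall round toggle on the dryer's top over past its centre so that it snaps to the other side and stays there. Leave the short flat toggle (the lamp) off, and do not disturb the other things on the worktop.

Things in the scene. Friction and masses are not known exactly. Their poses are not given: they have to be found in the camera images.
- dryer: low white box fixed on the worktop, 170 deep (x) x 185 wide (y) x 75 mm high; origin at the centre of its underside; its front, with the slot, faces its own -x (front face at x = -85 mm). The slot is at worktop level without a floor: 135 mm wide, 18 high, mouth flared to 151 mm over the first 25 mm, solid stop inside at x = +65 mm. Both switches stand on its top
- slot_mouth (a point): centre of the slot's opening in the dryer's front face, 9 mm above the worktop; axes as the dryer's; the tray goes in along +x. When the tray is home its origin is at x = -10 mm, y = 0 of the dryer and its axes are the dryer's
- tray: loose flat grey drying tray with steel bars, 0.3 kg, lying on the worktop, on which it slides: slab 150 (x) x 130 (y) x 12 mm thick, origin at the centre of its underside. A tongue 36 mm wide, 10 mm thick reaches out of its front edge (-x) and carries an upright grip block. It goes in with its +x edge first
- tray_grip (a point): point in the tray's upright grip block, at x = -135 mm, y = 0 of the tray, 30 mm above the tray's underside; the block is 26 (x) x 36 (y) mm and 48 mm high from the worktop. With the tray home this point is 60 mm before the dryer's front face
- fan_switch: steel base plate of the fan switch, 50 x 44 x 8 mm, fixed on the dryer's top 46 mm to one side of its middle (either side, varies) and 5 mm towards its front; origin at the centre of its underside (75 mm above the worktop); its axes are the dryer's
- fan_switch_bat (a joint): tall fan toggle: round steel bat 65 mm long, 9 mm thick at its root, 16 mm near its top, hinged 10 mm above fan_switch's origin, swings along the dryer's x. -0.42 rad: off, leaning to the dryer's front; 0: upright; +0.42: on, leaning to its rear. An over-centre spring holds it at either end: about 2 N at its top moves it; past 0 it snaps over by itself
- fan_switch_tip (a point): top end of the fan's tall bat, on its axis, 65 mm from the hinge
- lamp_switch: steel base plate of the lamp switch, the same plate on the other side of the dryer's middle; origin at the centre of its underside, axes as the dryer's
- lamp_switch_bat (a joint): short flat toggle of the lamp: paddle 22 mm wide, 7 mm thick, top 30 mm from its hinge; -0.42: off, leaning to the dryer's front; +0.42: on. Must stay off
- mug_tea: mug with a green and white glaze, 86 x 117 x 88 mm, loose bystander; origin at the centre of its underside
- tin_beans_half: food tin, 75 mm across, 58 mm high, loose bystander; origin at the centre of its underside
- sardine_tin: flat tin, 63 x 105 x 24 mm, loose bystander; origin at the centre of its underside

How it is judged:
By the outcome, as a careful person would: the job done as asked, in the order asked, and still so for the second after the job is handed in, with the robot touching nothing.
It also fails if it takes over 58 s, if anything falls off the work surface, if the arm or the gripper's body presses on something with over 40 N, if the wrist force passes 120 N, or if a joint passes its speed limit or range.

ROBOT

A 7-joint arm with a two-finger parallel gripper is mounted at the origin on a cart in front of the work surface, level with it; the furniture and walls round the work are solid. World frame = base frame: x ahead of the robot, y to its left, z up, the work surface at z = 0. Lengths are in m, angles in degrees, forces in N, time in s.
With the tool pointing down it reaches from about 0.425 to 0.875 m from the base axis. Payload 4.7 kg.
Tool frame: the origin (TCP) lies at the very end of the fingers, on their centre line; the grasp point (between the pads) lies bot.pinch_z behind it (bot.pinch_z is the distance from the TCP to the grasp point, in m); z points along the fingers, y is the line along which they close (so a half turn about z gives the same grasp; the last joint's range is limited). The gripper opens to 85 mm and grips with 20 to 120 N. Pads are 22 mm wide; open, the fingers measure 114 mm over their backs; the gripper's body (76 mm by 85 mm) begins 54 mm behind the grasp point. The pads swing forward as they close: fully open they stand 13 mm farther back than shut.
Start: joints at [-71.614, 18.392, -4.016, 83.108, 1.295, 78.541, -3.26], TCP at [0.196, 0.62, 0.231] pointing down, gripper open.
Joint ranges: [-163.93, 163.93], [-17.29, 119.83], [-79.2, 71.16], [3.27, 140.29], [-89.18, 269.18], [5.43, 117.66], [-154.24, 154.24]. Speed limits (degrees/s): [147.25, 147.25, 180, 180, 180, 180, 180].

INTERFACE

Orientations are given as [roll, pitch, yaw] about the fixed x, y, z axes, in that order (R = Rz(yaw) Ry(pitch) Rx(roll)).
In Python, from bench import bot, camera, camera_info, close_job gives the robot as it stands (bot), with the cameras as plain functions and the job as plain functions.
- The arm moves only by the tool hand_motion, called after ">>>" in YAML: its name, and indented under it one key for each argument. Schema: {"type":"object","properties":{"moves":{"type":"array","items":{"type":"array","prefixItems":[{"type":"array","items":{"type":"number"},"minItems":3,"maxItems":3},{"type":"number"}],"minItems":2,"maxItems":2},"minItems":1,"maxItems":5},"jaw":{"type":"number"},"clamp_n":{"type":"number"},"only":{"type":"string"},"quiet":{"type":"boolean"},"lines":{"type":"string"}},"required":["moves"],"additionalProperties":false}. moves is a list of rows, 1 to 5 of them, each written [[dx, dy, dz], turn]: dx, dy, dz in m, then a turn about the tool's z in degrees; each row shifts and turns the commanded pose from where the row before left it, along the tool's axes as they then stand; what a row does not reach is not made up. A row lasts 1/8 s, in which the tool goes at most 0.0625 m and 10.7 degrees, less where a joint would pass 70% of its speed; a pose out of reach is approached as far as the arm can. jaw is the finger opening in m, set as the call begins (left out keeps the last). The fingers move at their own pace and stop on an object; clamp_n is the grip in N (left out, the last holds). Time passes only in rows, so rows that do not move let the fingers close. The tool returns the time, the measured TCP pose, the force, the opening and the grip force at its end. only (a regular expression) keeps the lines of the reply that match it, lines (a string "A,B") keeps lines A to B, and quiet returns only ok. Input that does not fit is refused with a message, and nothing moves.
- bot.read_state(): the state, without advancing time (a new reading comes with each control period).
- camera(name): name is "scene" or "top"; returns the picture (384x512x3 uint8, blue, green, red); there is no depth.
- camera_info(name): a dict with "K" (3x3 intrinsics, pixels), "distortion" ([k1, k2, p1, p2, k3] as OpenCV has them; the pictures are not rectified), "rvec" (rotation vector, rad) and "tvec" (3), from world to camera coordinates, as OpenCV has them. Camera axes: x right, y down, z forward; pixel columns grow to the right and rows downward; lengths in m; the calibration is good to about 2 mm. A picture is of the moment at which its call begins. camera_info takes no time and is no camera call.
- close_job(): hands the job in; it is judged then, once.
The state is a dict: "time": time; "joint_positions": joint angles; "dq": joint speeds; "joint_efforts": joint torques, N m; "tool_pos": TCP position; "ee_rot": TCP orientation; "force": force on the tool from outside, world axes, zero at the start; "wrist_torque": the same for the moment, N m; "finger_gap": finger opening in m; "finger_force": force on a finger pad.
Only numpy, scipy, OpenCV 4.12 (cv2) and the standard library are available. Lean on these libraries where they do the work, as an engineer would, in place of code of your own. Each camera call takes 0.05 s, during which the arm holds its last target. There are 200 camera calls.

## Working session

There is one attempt and no reset: what is moved stays moved. The work goes in short steps, Python scripts to look and compute and a tool call to move; the robot and the scene stay as the last step left them, time stands still between calls to the robot, and variables do not carry over. Pictures are saved under pics/ and viewed, at most 10 in all, crops included, and the job is handed in when it is done.

```bash
ls; mkdir -p pics; python3 - <<'E'
from bench import bot, camera, camera_info, close_job
import cv2
for n in("scene","top"):
    cv2.imwrite(f"pics/{n}0.png",camera(n)); i=camera_info(n); print(n,i)
s=bot.read_state();print(s,bot.pinch_z)
E
```

```text
bench.py
pics
scene {'K': array([[472.46153365,   0.        , 254.62572994],
       [  0.        , 472.46153365, 194.93207801],
       [  0.        ,   0.        ,   1.        ]]), 'distortion': array([-0.19849033,  0.        ,  0.        ,  0.        ,  0.        ]), 'rvec': array([ 2.30280461, -0.68591405,  0.28890808]), 'tvec': array([-0.45553965,  0.28037287,  1.35828138])}
top {'K': array([[392.36281195,   0.        , 260.12329218],
       [  0.        , 392.36281195, 185.7444672 ],
       [  0.        ,   0.        ,   1.        ]]), 'distortion': array([-0.12079633,  0.        ,  0.        ,  0.        ,  0.        ]), 'rvec': array([ 2.17229862, -2.10405313,  0.21576714]), 'tvec': array([-0.03068621,  0.54930064,  1.24607121])}
{'time': 0.1, 'joint_positions': array([-71.61493648,  18.43370062,  -4.01527387,  83.16960322,
         1.29377988,  78.54056036,  -3.26032167]), 'dq': array([ 0.07135124, -0.04127121,  0.06380058, -0.14750342, -0.05811168,
       -0.01147201,  0.03808694]), 'joint_efforts': array([ 4.74980413e-05, -4.94877934e+01, -3.83940730e-01, -3.15210307e+01,
        1.28837902e-02,  7.42033299e-03,  1.20681977e-05]), 'tool_pos': array([0.19618738, 0.61916951, 0.23033061]), 'ee_rot': array([-1.79901301e+02,  4.43740604e-03,  1.62423763e+02]), 'force': array([ 0.1374049 , -0.84249073,  0.58805395]), 'wrist_torque': array([-0.02586964,  0.01982767,  0.02473642]), 'finger_force': 0.0, 'finger_gap': 0.08543248996815757} 0.0187
```

View pics/scene0.png

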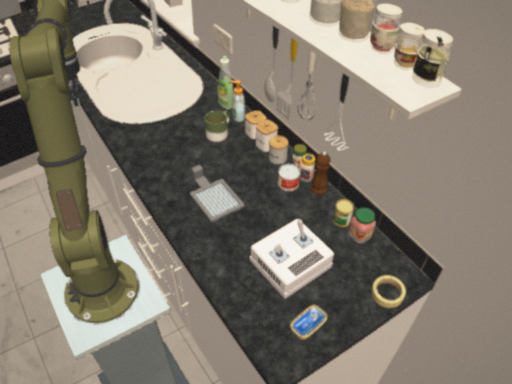

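View pics/top0.png

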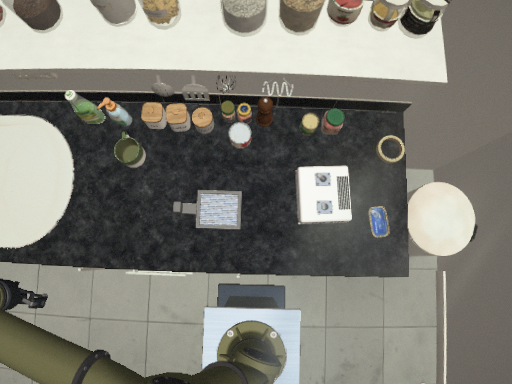

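The scene view shows the tray at about (217,200), the dryer at (292,257) and the sardine tin at (310,321). In the top view the tray is at (218,210) with its grip at (180,208), and the dryer is at (325,195). The tray goes in towards image right, which is -y. Next I'll zoom in on both views.

```bash
cat > h.py <<'E'
import numpy as np,cv2
from bench import bot, camera, camera_info, close_job
def ray(n,p):
    i=camera_info(n);R=cv2.Rodrigues(i["rvec"])[0]
    u=cv2.undistortPoints(np.array(p,float).reshape(-1,1,2),i["K"],i["distortion"])[:,0]
    d=np.c_[u,np.ones(len(u))]@R; return -R.T@i["tvec"],d
def plane(n,p,z):
    c,d=ray(n,p); return c+d*((z-c[2])/d[:,2])[:,None]
def proj(n,P):
    i=camera_info(n);return cv2.projectPoints(np.array(P,float).reshape(-1,3),i["rvec"],i["tvec"],i["K"],i["distortion"])[0][:,0]
def tri(a,b):
    (c1,d1),(c2,d2)=ray("scene",[a]),ray("top",[b]);A=np.zeros((3,3));y=np.zeros(3)
    for c,d in((c1,d1[0]),(c2,d2[0])):
        d=d/np.linalg.norm(d);M=np.eye(3)-np.outer(d,d);A+=M;y+=M@c
    return np.linalg.solve(A,y)
E
python3 - <<'E'
import cv2,numpy as np
t=cv2.imread("pics/top0.png");s=cv2.imread("pics/scene0.png")
cv2.imwrite("pics/c1.png",cv2.resize(t[150:250,165:365],None,fx=4,fy=4,interpolation=2))
cv2.imwrite("pics/c2.png",cv2.resize(s[155:305,180:345],None,fx=4,fy=4,interpolation=2))
E
```

```text
(no output)
```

View pics/c1.png

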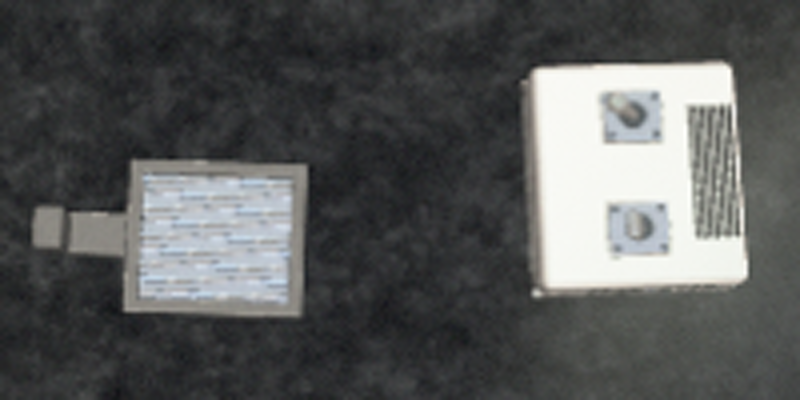

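View pics/c2.png

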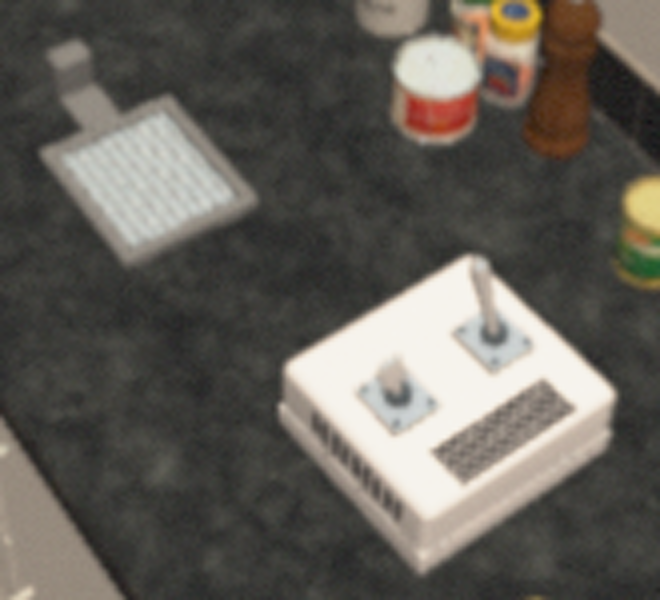

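The top crop shows the tray corners at (132,160), (307,165), (302,316) and (124,311), and the grip block at (48,227). The dryer top corners are at (533,66), (733,63), (746,286) and (540,288). The tall fan toggle is on the upper plate at (632,116), the +x side. The lamp is on the lower plate at (638,228).

```bash
python3 - <<'E'
import cv2,numpy as np
from h import *
t=cv2.imread("pics/top0.png")
f=lambda L:(np.array(L,float)+.5)/4-.5+[165,150]
hsv=cv2.cvtColor(t,cv2.COLOR_BGR2HSV)
m=((hsv[...,2]>95)*255).astype(np.uint8); k=np.zeros_like(m);k[185:235,193:247]=m[185:235,193:247]
c=max(cv2.findContours(cv2.morphologyEx(k,cv2.MORPH_CLOSE,np.ones((5,5))),0,1)[0],key=cv2.contourArea)
P=plane("top",c[:,0],.012)
r=cv2.minAreaRect((P[:,:2]*1e3).astype(np.float32));print("tray mask",r)
T=plane("top",f([(132,160),(307,165),(302,316),(124,311)]),.012);print("tray hand",T.mean(0))
g=plane("top",f([(34,206),(64,206),(64,248),(34,248)]),.048);print("grip",g,g.mean(0))
D=plane("top",f([(533,66),(733,63),(746,286),(540,288)]),.075);print("dryer",D,D.mean(0))
e=[D[1]-D[0],D[2]-D[3]];e2=[D[0]-D[3],D[1]-D[2]]
for v in e+e2:print(np.linalg.norm(v),np.degrees(np.arctan2(v[1],v[0])))
for L in(T,):
  for v in(L[1]-L[0],L[2]-L[3],L[0]-L[3],L[1]-L[2]):print("T",np.linalg.norm(v),np.degrees(np.arctan2(v[1],v[0])))
p=plane("top",f([(632,116),(638,228)]),.083);v=p[0]-p[1];print("plates",p,np.linalg.norm(v),np.degrees(np.arctan2(v[1],v[0])))
# white dryer mask in HSV
k=np.zeros_like(m);k[155:232,285:360]=((hsv[...,2]>215)*255)[155:232,285:360]
c=max(cv2.findContours(cv2.morphologyEx(k,cv2.MORPH_CLOSE,np.ones((15,15))),0,1)[0],key=cv2.contourArea)
print("dryer mask",cv2.minAreaRect((plane("top",c[:,0],.075)[:,:2]*1e3).astype(np.float32)))
fs=lambda L:(np.array(L,float)+.5)/4-.5+[180,155]
print("scene plates",plane("scene",fs([(492,340),(398,398)]),.083))
print("scene tray",plane("scene",fs([(172,97),(257,200),(134,264),(40,152)]),.012).mean(0),"grip",plane("scene",fs([(69,53)]),.048))
print("tip",tri(fs([(479,262)])[0],f([(612,98)])[0]))
E
```

```text
tray mask ((472.9215087890625, 128.977783203125), (128.5019989013672, 161.74339294433594), 1.926032543182373)
tray hand [0.47266217 0.12300086 0.012     ]
grip [[0.4891775  0.27089258 0.048     ]
 [0.49005099 0.24614326 0.048     ]
 [0.45547505 0.24396652 0.048     ]
 [0.45458808 0.26860588 0.048     ]] [0.47232291 0.25740206 0.048     ]
dryer [[ 0.614921   -0.13439286  0.075     ]
 [ 0.62372091 -0.30070129  0.075     ]
 [ 0.43947779 -0.30965055  0.075     ]
 [ 0.4331556  -0.14238126  0.075     ]] [ 0.52781882 -0.22178149  0.075     ]
0.1665410838554108 -86.97112174384226
0.16738872771533866 -87.83545272066097
0.1819408526274648 2.5164695633629117
0.18446033884698476 2.7808476371059045
T 0.14838425879735306 -89.69696921030031
T 0.14857944163831918 -89.64375962414205
T 0.12780903492161422 0.18370345561528173
T 0.1276707944129701 0.2711392470461958
plates [[ 0.57437522 -0.2147701   0.083     ]
 [ 0.4829132  -0.21980751  0.083     ]] 0.0916006411197082 3.152467623289525
dryer mask ((527.8688354492188, -222.87509155273438), (178.6231689453125, 164.0696563720703), 3.5970582962036133)
scene plates [[ 0.57064263 -0.2188125   0.083     ]
 [ 0.48148661 -0.22396734  0.083     ]]
scene tray [0.47296656 0.12002734 0.012     ] grip [[0.47196846 0.25675926 0.048     ]]
tip [ 0.57615234 -0.18859747  0.13901935]
```

```bash
cat >> h.py <<'E'
def rel(t,yaw):
    "tool-axis shift to world target, and tool-z turn to yaw"
    from scipy.spatial.transform import Rotation as R
    s=bot.read_state();r=R.from_euler('xyz',s["ee_rot"],degrees=True)
    print("shift",np.round(r.inv().apply(np.array(t)-s["tool_pos"]),4),"turn",round(s["ee_rot"][2]-yaw,2),"at",np.round(s["tool_pos"],4),s["ee_rot"].round(2),"F",s["force"].round(1))
E
```

>>> hand_motion:
  moves:
    - [[0,0,0],10.3]
    - [[0,0,0],10.3]
    - [[0,0,0],10.3]
    - [[0,0,0],10.3]
    - [[0,0,0],10.3]
  jaw: 0.085
  clamp_n: 40

```text
time: 0.72
tool_pos: [0.1962, 0.6193, 0.2306]
ee_rot: [-180.0, 0.1, 110.6]
force: [-0.3, -0.9, 0.1]
finger_gap: 0.0847
finger_force: 0.0
```

>>> hand_motion:
  moves:
    - [[0,0,0],10.3]
    - [[0,0,0],10.3]
    - [[0,0,0],0]

```text
time: 1.1
tool_pos: [0.1962, 0.6194, 0.2308]
ee_rot: [-180.0, 0.1, 90.4]
force: [1.0, -0.2, 0.1]
finger_gap: 0.0853
finger_force: 0.0
```

```bash
python3 -c "
from h import *
rel([.472,.257,.13],90.3)"
```

```text
shift [-0.3644  0.273   0.1011] turn 0.14 at [0.1962 0.6194 0.2308] [-1.800e+02  6.000e-02  9.044e+01] F [ 1.  -0.2  0.1]
```

>>> hand_motion:
  moves:
    - [[-0.0364,0.0273,0.01],0]
    - [[-0.0364,0.0273,0.01],0]
    - [[-0.0364,0.0273,0.01],0]
    - [[-0.0364,0.0273,0.01],0]
    - [[-0.0364,0.0273,0.01],0]

```text
time: 1.72
tool_pos: [0.3346, 0.437, 0.1809]
ee_rot: [180.0, 0.0, 90.5]
force: [0.6, 0.3, -0.2]
finger_gap: 0.0847
finger_force: 0.0
```

>>> hand_motion:
  moves:
    - [[-0.0364,0.0273,0.01],0]
    - [[-0.0364,0.0273,0.01],0]
    - [[-0.0364,0.0273,0.01],0]
    - [[-0.0364,0.0273,0.01],0]
    - [[-0.0364,0.0273,0.01],0]

```text
time: 2.35
tool_pos: [0.472, 0.256, 0.131]
ee_rot: [180.0, -0.0, 90.6]
force: [1.0, 0.2, -0.2]
finger_gap: 0.0847
finger_force: 0.0
```

>>> hand_motion:
  moves:
    - [[0,0,0],0]
    - [[0,0,0],0]

```text
time: 2.6
tool_pos: [0.471, 0.2577, 0.1313]
ee_rot: [-180.0, -0.0, 90.4]
force: [-0.4, 0.2, -0.1]
finger_gap: 0.0849
finger_force: 0.0
```

```bash
python3 -c "
from h import *
rel([.472,.257,.014],90.3)
cv2.imwrite('pics/a1.png',cv2.resize(camera('top')[150:250,165:365],None,fx=4,fy=4,interpolation=2))"
```

```text
shift [-0.0008  0.0011  0.1173] turn 0.15 at [0.471  0.2577 0.1313] [-1.7997e+02 -3.0000e-02  9.0450e+01] F [-0.4  0.2 -0.1]
```

View pics/a1.png

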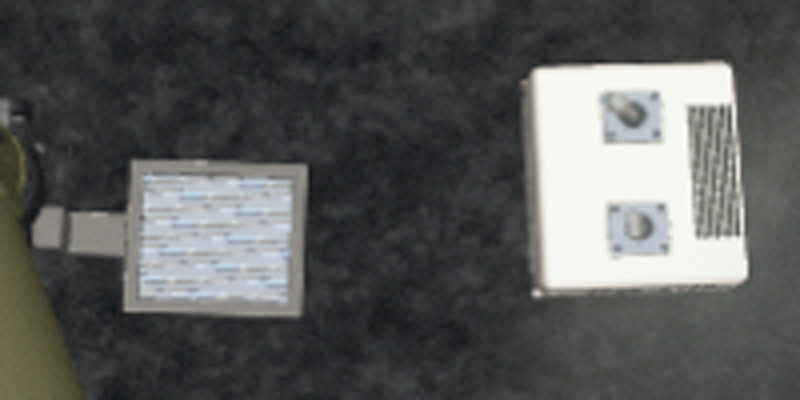

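The tray hasn't moved, and the gripper is above the grip block at about (45,227). I'll descend and grasp.

>>> hand_motion:
  moves:
    - [[-0.0008,0.001,0.03],0]
    - [[0,0,0.03],0]
    - [[0,0,0.03],0]
    - [[0,0,0.026],0]
    - [[0,0,0],0]

```text
time: 3.28
tool_pos: [0.47, 0.257, 0.0137]
ee_rot: [-179.8, 0.1, 90.5]
force: [-1.0, 0.2, -0.0]
finger_gap: 0.0851
finger_force: 0.0
```

>>> hand_motion:
  moves:
    - [[0,0,0],0]
    - [[0,0,0],0]
    - [[0,0,0],0]
    - [[0,0,0],0]
    - [[0,0,0],0]
  jaw: 0.02
  clamp_n: 40

```text
time: 3.9
tool_pos: [0.4732, 0.2571, 0.0166]
ee_rot: [179.9, -0.1, 90.3]
force: [-1.3, 0.2, 6.5]
finger_gap: 0.0354
finger_force: 41.7
```

```bash
python3 -c "
from h import *
rel([.5100,.115,.014],92.95)"
```

```text
shift [-0.1423  0.036   0.0024] turn -2.63 at [0.4732 0.2571 0.0166] [ 1.7991e+02 -9.0000e-02  9.0320e+01] F [-1.3  0.2  6.5]
```

>>> hand_motion:
  moves:
    - [[0,0,-0.002],0]
    - [[-0.036,0.009,0],-0.66]
    - [[-0.036,0.009,0],-0.66]
    - [[-0.036,0.009,0],-0.66]
    - [[-0.034,0.009,0],-0.66]

```text
time: 4.53
tool_pos: [0.5111, 0.114, 0.0169]
ee_rot: [-179.9, -0.0, 93.0]
force: [0.0, 2.0, -1.8]
finger_gap: 0.0355
finger_force: 40.7
```

>>> hand_motion:
  moves:
    - [[0,0,0],0]
    - [[0,0,0],0]

```text
time: 4.78
tool_pos: [0.5109, 0.1156, 0.0169]
ee_rot: [-179.9, -0.0, 92.9]
force: [-0.3, -0.3, -1.3]
finger_gap: 0.0357
finger_force: 40.7
```

```bash
python3 - <<'E'
from h import *
rel([.5100,.115,.016],92.95)
t=camera("top");cv2.imwrite("pics/a2.png",cv2.resize(t[140:240,190:365],None,fx=4,fy=4,interpolation=2))
E
```

```text
shift [-0.0005 -0.001   0.0009] turn -0.0 at [0.5109 0.1156 0.0169] [-1.7994e+02 -1.0000e-02  9.2950e+01] F [-0.3 -0.3 -1.3]
```

View pics/a2.png

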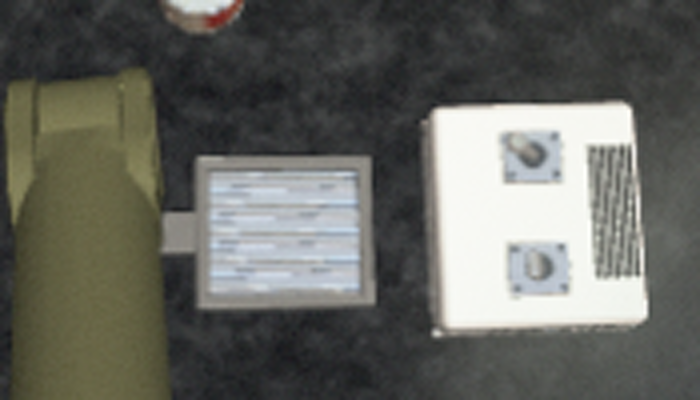

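The tray is aligned in front of the slot, with corners at (197,156), (373,157), (375,305) and (197,309). The dryer's top is at (435,106) to (648,325). Now I'll check the lateral offset.

```bash
python3 - <<'E'
from h import *
f=lambda L:(np.array(L,float)+.5)/4-.5+[190,140]
T=plane("top",f([(196,156),(373,156),(375,306),(196,309)]),.012)
for v in(T[1]-T[0],T[2]-T[3],T[0]-T[3],T[1]-T[2]):print(np.linalg.norm(v).round(4),np.degrees(np.arctan2(v[1],v[0])).round(2))
D=plane("top",f([(435,106),(631,103),(648,323),(440,328)]),.075)
for v in(D[1]-D[0],D[2]-D[3],D[0]-D[3],D[1]-D[2]):print("D",np.linalg.norm(v).round(4),np.degrees(np.arctan2(v[1],v[0])).round(2))
p=plane("top",f([(532,157),(539,268)]),.083);c=p.mean(0);v=p[0]-p[1];print("D plates",v,c)
a=np.radians(-87.05);ay=np.array([-np.sin(a),np.cos(a)]);ax=np.array([np.cos(a),np.sin(a)])
for q in(D.mean(0),c,np.array([.5275,-.2235,0])):print(T.mean(0),q,(T.mean(0)-q)[:2]@ax,(T.mean(0)-q)[:2]@ay)
print("tcp in dryer frame",(bot.read_state()["tool_pos"]-[.5275,-.2235,0])[:2]@np.c_[ax,ay])
# automatic tray mask angle
g=camera("top");m=(cv2.cvtColor(g,cv2.COLOR_BGR2HSV)[...,2]>95).astype(np.uint8);k=m*0;k[172:222,237:288]=m[172:222,237:288]
k=cv2.morphologyEx(k,cv2.MORPH_CLOSE,np.ones((5,5)));c=max(cv2.findContours(k,0,1)[0],key=cv2.contourArea)
print(cv2.minAreaRect((plane("top",c[:,0],.012)[:,:2]*1e3).astype(np.float32)))
k=m*0;mm=(cv2.cvtColor(g,cv2.COLOR_BGR2HSV)[...,2]>90).astype(np.uint8)
# front/side edges of dryer top via gradient line fits
w=cv2.GaussianBlur(g,(3,3),0)[...,0].astype(float)
def fit(pts): 
    P=plane("top",pts,.075)[:,:2];vx,vy,x,y=cv2.fitLine(P.astype(np.float32),cv2.DIST_HUBER,0,.01,.01).ravel();return np.degrees(np.arctan2(vy,vx)),x,y
up=[(u,160+np.argmax(np.diff(w[160:172,u]))+.5) for u in range(304,343)]
rt=[(342+np.argmin(np.diff(w[v,342:358]))+.5,v) for v in range(172,215)]
dn=[(u,214+np.argmin(np.diff(w[214:226,u]))+.5) for u in range(304,347)]
print("far",fit(up),"rear",fit(rt),"near",fit(dn))
E
```

```text
0.151 -88.01
0.1502 -87.2
0.1306 2.23
0.1285 1.88
D 0.1632 -86.95
D 0.1692 -87.02
D 0.1819 2.0
D 0.1821 3.87
D plates [0.09060873 0.00584779 0.        ] [ 0.52824247 -0.21769444  0.083     ]
[ 0.51677277 -0.01774927  0.012     ] [ 0.52843553 -0.22218772  0.075     ] -0.20476775144416015 -0.001125981107117619
[ 0.51677277 -0.01774927  0.012     ] [ 0.52824247 -0.21769444  0.083     ] -0.2002704897707661 -0.0011644278334901942
[ 0.51677277 -0.01774927  0.012     ] [ 0.5275 -0.2235  0.    ] -0.20603014582333468 -0.00012415906094692187
tcp in dryer frame [-0.34003749  0.00095017]
((516.7840576171875, -14.458869934082031), (126.65900421142578, 155.12179565429688), 1.98786461353302)
far (np.float32(-87.830284), np.float32(0.62068224), np.float32(-0.23218255)) rear (np.float32(3.040974), np.float32(0.54357255), np.float32(-0.30587804)) near (np.float32(-86.506325), np.float32(0.43695557), np.float32(-0.21566688))
```

Lateral offset is about 1 mm or less and yaw is within a degree. Inserting.

>>> hand_motion:
  moves:
    - [[-0.02,0,0],-0.4]
    - [[-0.02,0,0],0]
    - [[-0.02,0,0],0]
    - [[-0.015,0,0],0]
    - [[0,0,0],0]

```text
time: 5.5
tool_pos: [0.5157, 0.0399, 0.0173]
ee_rot: [-180.0, -0.0, 93.3]
force: [-0.5, 0.5, -2.8]
finger_gap: 0.0354
finger_force: 40.6
```

>>> hand_motion:
  moves:
    - [[-0.01,0,0],0]
    - [[-0.01,0,0],0]
    - [[-0.01,0,0],0]
    - [[0,0,0],0]

```text
time: 6.0
tool_pos: [0.5176, 0.0091, 0.0173]
ee_rot: [-180.0, 0.0, 93.2]
force: [-0.3, 0.2, -2.8]
finger_gap: 0.0359
finger_force: 40.6
```

```bash
python3 -c "
from h import *
rel([.5200,-.0787,.016],92.95)"
```

```text
shift [-0.0878 -0.0026  0.0014] turn 0.29 at [0.5176 0.0091 0.0173] [-1.800e+02  2.000e-02  9.324e+01] F [-0.3  0.2 -2.8]
```

>>> hand_motion:
  moves:
    - [[-0.015,0,0],0]
    - [[-0.015,0,0],0]
    - [[-0.015,0,0],0]
    - [[-0.015,0,0],0]
    - [[0,0,0],0]

```text
time: 6.62
tool_pos: [0.5211, -0.0515, 0.0174]
ee_rot: [180.0, 0.0, 93.2]
force: [-0.6, 0.6, -2.5]
finger_gap: 0.0356
finger_force: 40.6
```

>>> hand_motion:
  moves:
    - [[-0.01,0,0],0]
    - [[-0.005,0,0],0]
    - [[-0.005,0,0],0]
    - [[0,0,0],0]

```text
time: 7.12
tool_pos: [0.5223, -0.0698, 0.0173]
ee_rot: [-180.0, 0.0, 93.3]
force: [0.1, 0.1, -3.3]
finger_gap: 0.0355
finger_force: 40.6
```

```bash
python3 -c "
from h import *
rel([.5200,-.0787,.016],92.95)"
```

```text
shift [-0.0088 -0.0028  0.0013] turn 0.38 at [ 0.5223 -0.0698  0.0173] [-180.      0.     93.33] F [ 0.1  0.1 -3.3]
```

Sliding freely. Now small steps until the stop gives a force.

>>> hand_motion:
  moves:
    - [[-0.003,0,0],0]
    - [[-0.003,0,0],0]
    - [[0,0,0],0]

```text
time: 7.5
tool_pos: [0.5226, -0.0757, 0.0173]
ee_rot: [180.0, 0.0, 93.3]
force: [-0.5, -0.2, -2.4]
finger_gap: 0.0356
finger_force: 40.6
```

>>> hand_motion:
  moves:
    - [[-0.003,0,0],0]
    - [[0,0,0],0]

```text
time: 7.75
tool_pos: [0.5228, -0.0787, 0.0173]
ee_rot: [180.0, 0.0, 93.3]
force: [-0.4, -0.0, -2.3]
finger_gap: 0.0353
finger_force: 40.6
```

>>> hand_motion:
  moves:
    - [[-0.003,0,0],0]
    - [[0,0,0],0]

```text
time: 8.0
tool_pos: [0.5229, -0.0806, 0.0173]
ee_rot: [-180.0, -0.1, 93.4]
force: [-1.7, 1.8, -1.8]
finger_gap: 0.0354
finger_force: 40.7
```

>>> hand_motion:
  moves:
    - [[-0.003,0,0],0]
    - [[0,0,0],0]

```text
time: 8.25
tool_pos: [0.5225, -0.0807, 0.0171]
ee_rot: [-179.9, -0.3, 93.5]
force: [-2.3, 8.3, 0.6]
finger_gap: 0.0354
finger_force: 41.0
```

>>> hand_motion:
  moves:
    - [[-0.002,0,0],0]
    - [[0,0,0],0]
    - [[0,0,0],0]

```text
time: 8.62
tool_pos: [0.5223, -0.0808, 0.0171]
ee_rot: [-179.8, -0.4, 93.6]
force: [-4.2, 12.2, 2.2]
finger_gap: 0.0355
finger_force: 41.2
```

>>> hand_motion:
  moves:
    - [[0,0,0],0]
    - [[0,0,0],0]
    - [[0,0,0],0]
    - [[0,0,0],0]
  jaw: 0.085

```text
time: 9.12
tool_pos: [0.5235, -0.087, 0.0175]
ee_rot: [180.0, 0.0, 93.3]
force: [-1.1, 0.3, -0.2]
finger_gap: 0.0851
finger_force: 0.0
```

>>> hand_motion:
  moves:
    - [[0,0,-0.03],0]
    - [[0,0,-0.04],0]
    - [[0,0,-0.05],0]
    - [[0.04,0,-0.05],0]
    - [[0.06,0,0],0]

```text
time: 9.75
tool_pos: [0.5207, 0.0112, 0.191]
ee_rot: [179.4, -0.0, 93.0]
force: [0.6, 0.9, -0.8]
finger_gap: 0.0847
finger_force: 0.0
```

```bash
python3 - <<'E'
from h import *
t=camera("top");s=camera("scene");cv2.imwrite("pics/a3t.png",t)
cv2.imwrite("pics/a3.png",np.hstack([cv2.resize(t[140:240,240:360],(480,400),interpolation=2),cv2.resize(s[205:305,245:340],(320,400),interpolation=2)]))
rel([.576,-.19,.2],92.95)
E
```

```text
shift [-0.2138  0.0439 -0.0138] turn 0.99 at [0.5176 0.0203 0.187 ] [179.89  -0.24  93.94] F [-0.2  0.4  0.3]
```

View pics/a3.png

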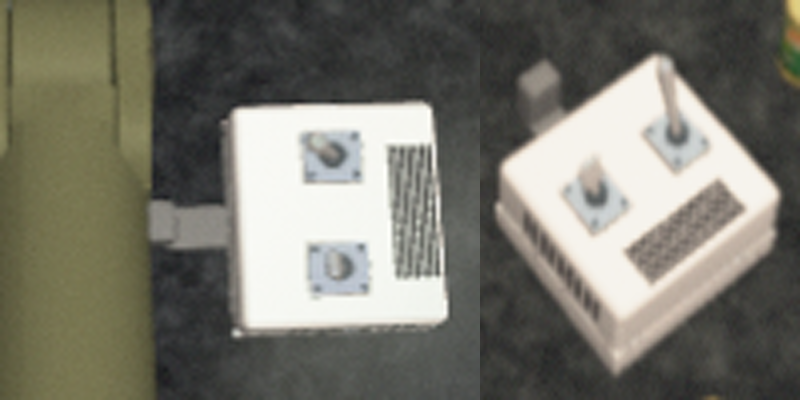

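The tray's tongue and grip block stand out in front, at (160,220) in the top view. The tray itself is fully inside and no slab shows before the front face. Both toggles still lean forward. Next is the fan toggle, pushed with closed fingers.

>>> hand_motion:
  moves:
    - [[-0.034,0.009,0],0]
    - [[-0.034,0.009,0],0]
    - [[-0.034,0.009,0],0]
    - [[-0.034,0.009,0],0]
    - [[-0.03,0.009,0],0]
  jaw: 0
  clamp_n: 30

```text
time: 10.48
tool_pos: [0.5721, -0.1523, 0.1858]
ee_rot: [-180.0, 0.0, 93.3]
force: [-0.4, 0.6, -0.2]
finger_gap: -0.0001
finger_force: 0.0
```

>>> hand_motion:
  moves:
    - [[0,0,0],0]
    - [[0,0,0],0]
    - [[0,0,0],0]

```text
time: 10.85
tool_pos: [0.5721, -0.1491, 0.1859]
ee_rot: [-180.0, -0.1, 93.5]
force: [-0.3, -0.2, 0.4]
finger_gap: -0.0002
finger_force: 0.0
```

```bash
python3 -c "
from h import *
rel([.573,-.150,.118],93)
t=plane('top',[(240+148/4-.4,140+221/4-.4),(240+174/4-.4,140+221/4-.4)],.048);a=np.radians(-87.05);print('grip edges dryer x',(t[:,:2]-[.5275,-.2235])@[np.cos(a),np.sin(a)])"
```

```text
shift [-0.001   0.0009  0.0679] turn 0.48 at [ 0.5721 -0.1491  0.1859] [-1.7999e+02 -6.0000e-02  9.3480e+01] F [-0.3 -0.2  0.4]
grip edges dryer x [-0.15522847 -0.13375271]
```

The grip centre measures -0.1445 in the dryer's x against -0.145 when home, so the tray is in. Now I'll descend and push.

>>> hand_motion:
  moves:
    - [[0,0,0.03],0]
    - [[0,0,0.038],0]
    - [[0,0,0],0]

```text
time: 11.22
tool_pos: [0.5699, -0.1488, 0.1156]
ee_rot: [-179.7, -0.1, 93.5]
force: [-0.9, -0.5, 0.0]
finger_gap: 0.0001
finger_force: 0.0
```

>>> hand_motion:
  moves:
    - [[-0.015,0,0],0]
    - [[-0.015,0,0],0]
    - [[-0.01,0,0],0]
    - [[0,0,0],0]

```text
time: 11.72
tool_pos: [0.5745, -0.1927, 0.1188]
ee_rot: [179.9, 0.1, 93.2]
force: [-0.3, 1.3, 0.3]
finger_gap: -0.0001
finger_force: 0.2
```

>>> hand_motion:
  moves:
    - [[-0.008,0,0],0]
    - [[-0.008,0,0],0]
    - [[-0.007,0,0],0]
    - [[0,0,0],0]

```text
time: 12.22
tool_pos: [0.5758, -0.2132, 0.118]
ee_rot: [-180.0, -0.1, 93.4]
force: [-0.1, 2.6, 1.7]
finger_gap: -0.0002
finger_force: 0.9
```

>>> hand_motion:
  moves:
    - [[-0.004,0,0],0]
    - [[0,0,0],0]

```text
time: 12.48
tool_pos: [0.5759, -0.2137, 0.1178]
ee_rot: [-179.9, -0.3, 93.5]
force: [-3.5, 7.4, 2.6]
finger_gap: -0.0
finger_force: 4.2
```

>>> hand_motion:
  moves:
    - [[0.02,0,0],0]
    - [[0.04,0,0],0]
    - [[0.05,0,0],0]
    - [[0.05,0,-0.03],0]
    - [[0.05,0,-0.04],0]

```text
time: 13.1
tool_pos: [0.5631, -0.008, 0.1873]
ee_rot: [-179.9, 0.1, 93.4]
force: [1.3, 0.4, -0.0]
finger_gap: -0.0003
finger_force: 0.0
```

>>> hand_motion:
  moves:
    - [[0,0,0],0]

```text
time: 13.22
tool_pos: [0.5662, -0.0039, 0.1904]
ee_rot: [179.6, -0.1, 93.8]
force: [0.7, 0.0, -0.4]
finger_gap: 0.0002
finger_force: 0.0
```

```bash
python3 - <<'E'
from h import *
t=camera("top");s=camera("scene");cv2.imwrite("pics/a4f.png",s)
cv2.imwrite("pics/a4.png",np.hstack([cv2.resize(t[140:240,240:360],(480,400),interpolation=2),cv2.resize(s[205:305,245:340],(320,400),interpolation=2)]))
E
```

```text
(no output)
```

View pics/a4.png

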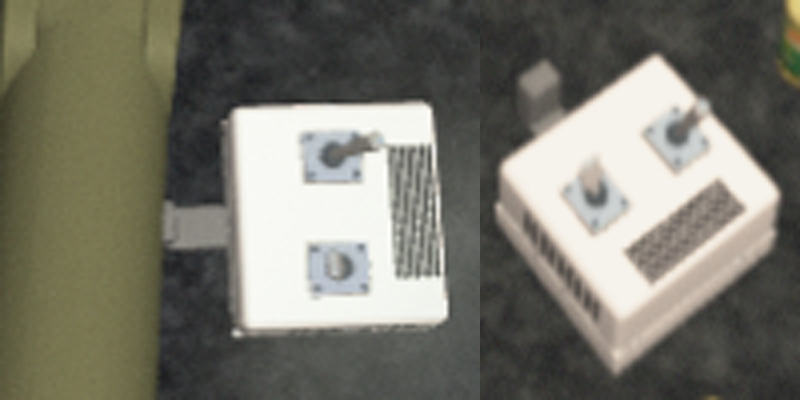

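The fan bat now leans to the rear, with its tip at (375,140). The lamp at (340,265) is still off, the tray is unmoved and the arm is clear of everything.

>>> hand_motion:
  moves:
    - [[0,0,0],0]
    - [[0,0,0],0]

```text
time: 13.58
tool_pos: [0.5633, -0.0108, 0.1863]
ee_rot: [-179.9, 0.0, 93.2]
force: [0.2, -0.6, -0.3]
finger_gap: 0.0
finger_force: 0.0
```

```bash
python3 -c "
from bench import bot, camera, camera_info, close_job
print(close_job())"
```

```text
the job is handed in; nothing more can be done
None
```

The tray is fully home in the dryer, the fan toggle has snapped to on, the lamp is still off, and the job was handed in at 13.6 s without touching the other things; no verdict was returned.

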